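# Turn the puller's hex anvil to its copper face

## Robot

A 7-joint arm with a two-finger parallel gripper is mounted at the origin on the work surface. World frame = base frame: x ahead of the robot, y to its left, z up, the work surface at z = 0. Lengths are in m, angles in rad, forces in N, time in s.
With the tool pointing down it reaches from about 0.4 to 0.85 m from the base axis. Payload 4.5 kg.
Tool frame: the origin (TCP) lies between the finger pads; the fingertips stand 19 mm ahead of it and the grasp point (between the pads) is the TCP (r.tips_ahead is the distance from the TCP to the fingertips, in m); z points along the fingers, y is the line along which they close (so a half turn about z gives the same grasp; the last joint's range is limited). The gripper opens to 88 mm and grips with 3 to 60 N. Pads are 18 mm wide; open, the fingers measure 123 mm over their backs; the gripper's body (75 mm by 187 mm) begins 45 mm behind the grasp point.
Start: joints at [-1.179, 0.689, -0.195, 1.565, 0.157, 0.902, -0.215], TCP at [0.219, 0.585, 0.258] pointing down, gripper open.
Joint ranges: [-3.01, 3.01], [-0.46, 2.08], [-1.47, 1.51], [0.13, 2.56], [-1, 4.14], [0.04, 2.09], [-2.66, 2.66]. Speed limits (rad/s): [2.57, 2.57, 3.14, 3.14, 3.14, 3.14, 3.14].

## Interface

Orientations are given as a unit quaternion [x, y, z, w].
In Python, from plant import r, cams, models gives the robot as it stands. The module is installed in compiled form; this text tells all that it offers.
- The arm moves only by the tool jog_arm, never from a script. Its arguments are lists of equal length, an entry for each row: "turn": the turn, a rotation vector about the tool's x, y, z in rad, a list of three; "translation": the shift along the tool's x, y, z in m, a list of three; "grip": the closure, from 0 (fully open) to 1 (shut). In form: {"turn": [[ax, ay, az], ...], "translation": [[tx, ty, tz], ...], "grip": [grip, ...]}. A call has 1 to 20 rows; each row is the pose to reach, as a shift and turn from the pose commanded when the call began, along the tool's axes at that moment; what a row does not reach only later rows make up. A row lasts 1/8 s, in which the tool goes at most 62.5 mm and 10.7 degrees, less where a joint would pass 70% of its speed; a pose out of reach is approached as far as the arm can. A call with a gripper value outside its range is refused whole. The fingers move at their own pace and stop on an object; "force" is the grip in N (left out, the last holds). Time passes only in rows, so rows that repeat a pose let the fingers close. It gives the time, the measured TCP pose, the force, the opening and the grip force at its end, in the units of the state.
- r.get_state(): the state, without advancing time (a new reading comes with each control period).
- cams.snapshot(name): name is "scene" or "top" or "wrist"; returns the picture (400x640x3 uint8, red, green, blue); there is no depth.
- cams.camera_params(name): a dict with "fx", "fy", "cx", "cy" (pixels), "k1" (the pictures are not rectified: a ray, as slopes to the right and down, at radius r is drawn at 1 + k1 r^2 times it, then the intrinsics apply), "eye" and "orientation" of the camera in the world. Camera axes: x right, y up, looking along -z (the intrinsics and any distortion apply to the point x, -y, -z); pixel columns grow to the right and rows downward; lengths in m; the calibration is good to about 2 mm. A picture is of the moment at which its call begins: read the wrist's pose just before it. camera_params takes no time and is no camera call; for the wrist camera it gives the pose at the moment of the call.
- r.finish_job(): hands the job in; it is judged then, once.
Trained networks look in the newest picture that a camera, given by its name, has taken for a name from the list of things; names that differ only in an ending like _2 or _b are one class to them, and where a whole thing is asked for, a point or a joint stands for the part that bears it (a point fixed in the world has none). Each returns a list of dicts, best first, with "p" (0 to 1); they miss things now and then, are a little off and sometimes report something else, mostly with a low value. They report only what shows in the picture. A call takes as long as a camera call. They do not tell look-alikes from the thing itself.
- models.find_in(camera, name): "position" ([x, y, z] in m, in world coordinates, good to about 4 mm: the middle of the surface that is visible of it).
- models.masks_of(camera, name): "pixels" (400x640 bool, what is visible of it).
- models.place_of(camera, name): "position" ([x, y, z] in m, in world coordinates, good to about 4 mm: a listed point, or the origin of a listed thing).
The state is a dict: "clock": time; "q": joint angles; "qd": joint speeds; "joint_torque": joint torques, N m; "tool_pos": TCP position; "eef_rot": TCP orientation; "contact_force": force on the tool from outside, world axes, zero at the start; "moment": the same for the moment, N m; "opening": opening from 0.0 (shut) to 1.0 (fully open); "finger_force": force on a finger pad.
Only numpy, scipy, OpenCV 4.12 (cv2) and the standard library are available. Lean on these libraries where they do the work, as an engineer would, in place of code of your own. Each camera call takes 0.05 s, during which the arm holds its last target. There are 200 camera calls.

## Task

The next wheels need the copper face of the puller's anvil. One of the three six-sided anvils lies on the counter just in front of the yellow bearing puller, its copper face not on top: roll it over, flat by flat, without lifting it off the counter or sending it tumbling, until its copper face is on top, then slide it up square against the steel front face of the puller's foot, middle to middle as near as the eye can judge, and leave it lying there. Leave the other two anvils and everything else on the counter where they are.

Things in the scene. Friction and masses are not known exactly. Their poses are not given: they have to be found in the camera images.
- puller: Cast yellow lever-action bearing puller, fixed. Origin: middle of its foot's upright steel front face (150 wide, 45 tall, in mm), at counter level; own x into the machine, own y along the face. Behind the face: foot 110 deep, column from 50 back, lever up to 355 high. The anvil starts with its centre 165 to 210 in front of the face, 32.3 when home.
- anvil_white: Six-sided bar of white nylon, 150 mm long, 56 across flats, 64.7 across corners, about 0.46 kg; one flat copper-faced, the others plain with dark pockets. Origin at its centre, 28 above the counter as it lies; own y along the bar, own z straight out of the copper flat. Any of the three may be the one next to the puller; the others are parked 20 to 40 cm farther off.
- anvil_blue: Six-sided bar of blue nylon, 150 mm long, 56 across flats, 64.7 across corners, about 0.46 kg; one flat copper-faced, the others plain with dark pockets. Origin at its centre, 28 above the counter as it lies; own y along the bar, own z straight out of the copper flat. On this slick metal (friction about 0.4) an anvil pushed level at its side corner slides and does not roll.
- anvil_black: Six-sided bar of black nylon, 150 mm long, 56 across flats, 64.7 across corners, about 0.46 kg; one flat copper-faced, the others plain with dark pockets. Origin at its centre, 28 above the counter as it lies; own y along the bar, own z straight out of the copper flat. Lower sides undercut 16 by 28 high; pried up there an anvil rolls, past 30 degrees drops over, 32.3 on.
- wheel: grey resin skate wheel lying on its side, 70 mm across, 51 mm tall; origin at the middle of its underside. Leave alone.
- wheel_worn: worn amber skate wheel lying on its side, 66 mm across, 45 mm tall; origin at the middle of its underside. Leave alone.
- axle: rusty steel truck axle, 235 mm long along its own y, 22 mm tall; origin at the middle of its underside. Leave alone.
- bolt_cup: copper-finish cup with deck bolts, 76 mm across, 70 mm tall; origin at the middle of its underside. Leave alone.
- scraper: worn rubber grip scraper with a steel blade, 210 mm long along its own x, 18 mm tall; origin on its underside near the handle's front. Leave alone.
Things that resemble listed ones, but are neither listed nor needed, are in the scene too. Leave any turquoise look-alike of the anvil_black alone.

How it is judged:
On the way:
1. the anvil lies flat with its copper face on top (((angle between anvil_white's own z axis and vertical below 0.1 rad and height (world z) of anvil_white below 0.0305 m) or (angle between anvil_blue's own z axis and vertical below 0.1 rad and height (world z) of anvil_blue below 0.0305 m) or (angle between anvil_black's own z axis and vertical below 0.1 rad and height (world z) of anvil_black below 0.0305 m))), for 0.3 s.
At the end, for the whole second after the job is handed in: The anvil from in front of the puller lies still, copper face up (within 6 degrees), its centre 28 to 38 mm in front of the puller's face (touching or nearly), parallel to it within 4 degrees, its middle within 40 mm of the face's middle; the other two anvils moved less than 15 mm ((((angle between anvil_white's own z axis and vertical below 0.1 rad and height (world z) of anvil_white below 0.0305 m) and x of anvil_white in the frame of puller between -0.0383 and -0.028 m and y of anvil_white in the frame of puller between -0.04 and 0.04 m and angle between the y axis of anvil_white and the y axis of puller, either way round below 0.07 rad and linear speed of anvil_white below 0.01 m/s and angular speed of anvil_white below 0.1 rad/s and distance of each of anvil_blue, anvil_black from where it was at the start of the episode below 0.015 m) or ((angle between anvil_blue's own z axis and vertical below 0.1 rad and height (world z) of anvil_blue below 0.0305 m) and x of anvil_blue in the frame of puller between -0.0383 and -0.028 m and y of anvil_blue in the frame of puller between -0.04 and 0.04 m and angle between the y axis of anvil_blue and the y axis of puller, either way round below 0.07 rad and linear speed of anvil_blue below 0.01 m/s and angular speed of anvil_blue below 0.1 rad/s and distance of each of anvil_white, anvil_black from where it was at the start of the episode below 0.015 m) or ((angle between anvil_black's own z axis and vertical below 0.1 rad and height (world z) of anvil_black below 0.0305 m) and x of anvil_black in the frame of puller between -0.0383 and -0.028 m and y of anvil_black in the frame of puller between -0.04 and 0.04 m and angle between the y axis of anvil_black and the y axis of puller, either way round below 0.07 rad and linear speed of anvil_black below 0.01 m/s and angular speed of anvil_black below 0.1 rad/s and distance of each of anvil_white, anvil_blue from where it was at the start of the episode below 0.015 m))).
It fails at once if an anvil is lifted off the counter (its centre more than 45 mm up) (height (world z) of any of anvil_white, anvil_blue, anvil_black above 0.045 m).
It fails at once if an anvil is sent tumbling (faster than 0.7 m/s) (linear speed of any of anvil_white, anvil_blue, anvil_black above 0.7 m/s).
It fails at once if a second anvil is disturbed (moved over 15 mm) (distance of each of anvil_white, anvil_blue from where it was at the start of the episode above 0.015 m or distance of each of anvil_white, anvil_black from where it was at the start of the episode above 0.015 m or distance of each of anvil_blue, anvil_black from where it was at the start of the episode above 0.015 m).
It fails at once if something else on the counter is disturbed (moved over 20 mm) (distance of any of wheel, wheel_worn, axle, bolt_cup, scraper from where it was at the start of the episode above 0.02 m).
It also fails if it takes over 51 s, if anything falls off the work surface, if the arm or the gripper's body presses on something with over 40 N, if the wrist force passes 120 N, or if a joint passes its speed limit or range.

## Working session

There is one attempt and no reset: what is moved stays moved. The work goes in short steps, Python scripts to look and compute and a tool call to move; the robot and the scene stay as the last step left them, time stands still between calls to the robot, and variables do not carry over. Pictures are saved under pics/ and viewed, at most 10 in all, crops included, and the job is handed in when it is done.

Besides the shell and the picture viewer there is one more tool, called after "Emit:" as a command line: name --argument value ..., lists and objects as JSON in quotes. jog_arm: Moves the arm, as the interface text tells. Its arguments: {"type":"object","properties":{"turn":{"type":"array"},"translation":{"type":"array"},"grip":{"type":"array"},"force":{"type":"number"}},"required":["turn","translation","grip"]}

```bash
mkdir -p pics
python3 - <<'E'
from plant import r,cams,models
import cv2
for n in ["scene","top"]:
    cv2.imwrite(f"pics/{n}0.png",cams.snapshot(n)[:,:,::-1])
    p=cams.camera_params(n);print(n,{k:(v if isinstance(v,(int,float)) else [round(float(x),3) for x in v]) for k,v in p.items()})
    for t in ["puller","anvil_white","anvil_blue","anvil_black"]:
        print(t,[([round(float(x),3) for x in d["position"]],round(d["p"],2)) for d in models.place_of(n,t)][:4])
s=r.get_state();print(s)
E
```

```text
scene {'fx': 413.6294971333954, 'fy': 413.6294971333954, 'cx': 319.0463616854711, 'cy': 203.19579000283827, 'k1': -0.08947734891269962, 'eye': [1.432, -0.138, 1.046], 'orientation': [0.272, 0.237, 0.59, 0.722]}
puller [([0.541, -0.181, 0.005], 0.61)]
anvil_white [([0.518, 0.024, 0.025], 0.67)]
anvil_blue [([0.51, 0.249, 0.031], 0.9)]
anvil_black [([0.695, 0.447, 0.027], 0.92), ([0.519, 0.544, 0.026], 0.58), ([0.49, 0.377, 0.027], 0.57)]
top {'fx': 473.5575337537593, 'fy': 473.5575337537593, 'cx': 322.615184957341, 'cy': 207.54055985646784, 'k1': -0.014097100516180813, 'eye': [0.313, 0.017, 1.415], 'orientation': [-0.06, 0.061, 0.706, -0.703]}
puller [([0.542, -0.184, 0.006], 0.79)]
anvil_white [([0.519, 0.018, 0.031], 0.9)]
anvil_blue [([0.51, 0.253, 0.032], 0.67)]
anvil_black [([0.488, 0.372, 0.03], 0.91), ([0.517, 0.548, 0.03], 0.81), ([0.694, 0.445, 0.029], 0.77)]
{'clock': 0.5, 'q': array([-1.17921987,  0.6891308 , -0.1946396 ,  1.5653546 ,  0.15728068,
        0.90250449, -0.21508524]), 'qd': array([-9.56839003e-04,  1.00883665e-03, -5.35955049e-05, -1.30321645e-03,
       -1.43797418e-04,  2.18205361e-04, -4.79739484e-04]), 'joint_torque': array([ 7.65897985e-04, -5.27101672e+01, -1.26541335e+00, -1.53607374e+01,
       -5.18528593e-02,  3.54672211e-04,  6.63941819e-05]), 'tool_pos': array([0.21881942, 0.58542913, 0.25770988]), 'eef_rot': array([ 1.77904938e-01,  9.84047678e-01, -3.70623052e-06, -2.37014156e-05]), 'contact_force': array([-0.15671474, -0.10532363,  0.06051524]), 'moment': array([ 0.03798232, -0.01824565, -0.01684775]), 'finger_force': 0.0, 'opening': 1.0001780695662457}
```

View pics/scene0.png

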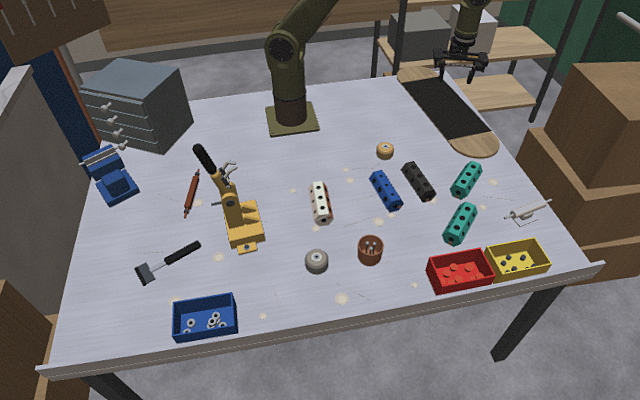

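View pics/top0.png

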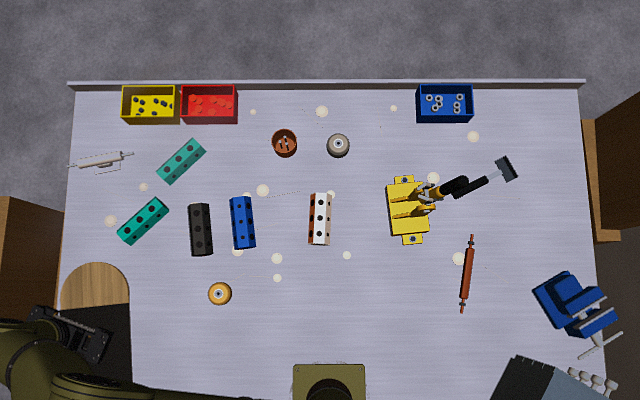

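```bash
cat > h.py <<'E'
from plant import r,cams,models
import numpy as np,cv2
from scipy.spatial.transform import Rotation as R
def ray(n,uv,z):
    p=cams.camera_params(n);K=np.array([[p["fx"],0,p["cx"]],[0,p["fy"],p["cy"]],[0,0,1.]])
    d=cv2.undistortPoints(np.array(uv,float).reshape(-1,1,2),K,np.array([p["k1"],0,0,0.]))[:,0]
    D=R.from_quat(p["orientation"]).apply(np.c_[d[:,0],-d[:,1],-np.ones(len(d))])
    e=np.array(p["eye"]);return e+D*((z-e[2])/D[:,2])[:,None]
E
python3 - <<'E'
from h import *
t=cv2.imread("pics/top0.png")[165:265,290:450];s=cv2.imread("pics/scene0.png")[170:260,210:350]
cv2.imwrite("pics/c0.png",np.vstack([cv2.resize(t,(480,300),interpolation=2),cv2.resize(s,(480,300),interpolation=2)]))
p=cams.camera_params("wrist");q=r.get_state();T=R.from_quat(q["eef_rot"])
print(T.inv().apply(np.array(p["eye"])-q["tool_pos"]),T.as_matrix().round(3))
E
```

```text
[ 0.07506319  0.00065285 -0.12771017] [[-0.937  0.35  -0.   ]
 [ 0.35   0.937  0.   ]
 [ 0.    -0.    -1.   ]]
```

View pics/c0.png

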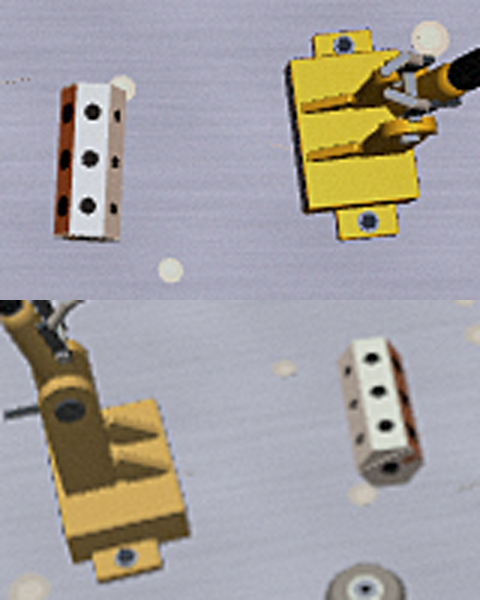

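```bash
cat >> h.py <<'E'
def to(pos,ax,tilt,cmd=None):
    """tool tilted: hand side = +h horizontally; ax= world dir h (unit 2d), x tool=+h at tilt 0"""
    h=np.array([*ax,0]);s,c=np.sin(tilt),np.cos(tilt);up=np.array([0,0,1.])
    z=-s*h-c*up;x=c*h-s*up;y=np.cross(z,x);M=R.from_matrix(np.c_[x,y,z])
    q=r.get_state() if cmd is None else cmd
    T=R.from_quat(q["eef_rot"]);return (T.inv()*M).as_rotvec().round(4),T.inv().apply(np.array(pos)-q["tool_pos"]).round(4)
E
python3 - <<'E'
from h import *
f=lambda l:[(290+a/3-.33,165+b/3-.33) for a,b in l]
A=ray("top",f([(77,83),(66,236),(113,86),(103,240)]),.056);print(A.round(3),A.mean(0).round(3))
P=ray("top",f([(291,62),(304,212)]),.045);print(P.round(3),P.mean(0).round(3),np.linalg.norm(P[0]-P[1]))
print("ang bar",np.degrees(np.arctan2(*(A[0]-A[1])[[1,0]])),np.degrees(np.arctan2(*(A[2]-A[3])[[1,0]])),"face",np.degrees(np.arctan2(*(P[0]-P[1])[[1,0]])))
print(to([.50,.16,.17],[0,1],0.61))
E
```

```text
[[0.594 0.036 0.056]
 [0.444 0.047 0.056]
 [0.591 0.001 0.056]
 [0.44  0.012 0.056]] [0.517 0.024 0.056]
[[ 0.616 -0.175  0.045]
 [ 0.467 -0.183  0.045]] [ 0.542 -0.179  0.045] 0.14906374450715598
ang bar -4.202386583491072 -4.06067032450132 face 3.2071058615467605
(array([ 0.3694, -0.5325,  1.1733]), array([-0.4123, -0.3   ,  0.0877]))
```

Emit:
jog_arm --turn '[[0.369,-0.532,1.173],[0.369,-0.532,1.173],[0.369,-0.532,1.173],[0.369,-0.532,1.173],[0.369,-0.532,1.173],[0.369,-0.532,1.173],[0.369,-0.532,1.173],[0.369,-0.532,1.173],[0.369,-0.532,1.173],[0.369,-0.532,1.173],[0.369,-0.532,1.173],[0.369,-0.532,1.173]]' --translation '[[-0.412,-0.3,0.08],[-0.412,-0.3,0.08],[-0.412,-0.3,0.08],[-0.412,-0.3,0.08],[-0.412,-0.3,0.08],[-0.412,-0.3,0.08],[-0.412,-0.3,0.08],[-0.412,-0.3,0.08],[-0.412,-0.3,0.08],[-0.412,-0.3,0.08],[-0.412,-0.3,0.08],[-0.412,-0.3,0.08]]' --grip '[0.2,0.2,0.2,0.2,0.2,0.2,0.2,0.2,0.2,0.2,0.2,0.2]'

```text
clock: 2.0
tool_pos: [0.4991, 0.1624, 0.1777]
eef_rot: [0.673, 0.676, -0.211, 0.212]
contact_force: [0.6, -0.4, 0.2]
opening: 0.802
finger_force: 0.0
```

Run:
```python
from h import *
cv2.imwrite("pics/w1.png",cams.snapshot("wrist")[:,:,::-1])
q=r.get_state();print(q["clock"],q["tool_pos"],R.from_quat(q["eef_rot"]).as_matrix().round(3),q["q"].round(2),q["opening"])
```

```text
2.05 [0.49923199 0.16201032 0.17771322] [[-0.003  1.     0.002]
 [ 0.821  0.003 -0.571]
 [-0.571 -0.    -0.821]] [-0.89  0.88  0.4   1.76  0.25  0.9  -0.76] 0.803843176918845
```

View pics/w1.png

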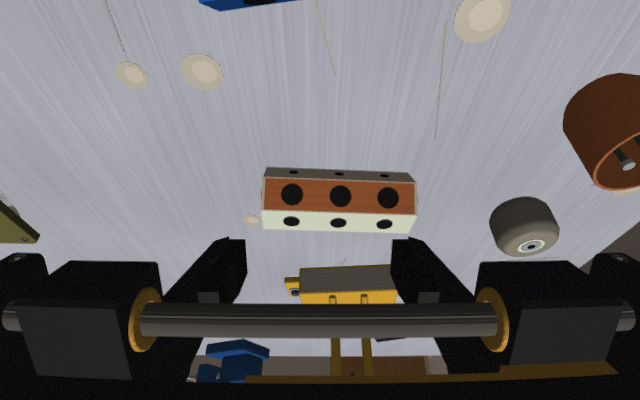

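```bash
python3 - <<'E'
from h import *
t=cv2.imread("pics/top0.png")[:,:,::-1];s=cv2.imread("pics/scene0.png")[:,:,::-1];w=cv2.imread("pics/w1.png")[:,:,::-1]
g=lambda im,u,v:im[v-1:v+2,u-1:u+2].mean((0,1)).round()
print("top +y",g(t,312,211),"top",g(t,319,210),"-y",g(t,329,210),"cup",g(t,276,143))
print("scene -y",g(s,314,193),"+y",g(s,329,190),"cup",g(s,370,256))
print("wrist +y",g(w,316,195),"top",g(w,315,224),"low",g(w,315,176),"cup",g(w,610,90))
E
python3 - <<'E'
import cv2,numpy as np
t=cv2.imread("pics/top0.png")[185:260,115:270];s=cv2.imread("pics/scene0.png")[150:250,360:490]
cv2.imwrite("pics/c1.png",np.vstack([cv2.resize(t,(520,252),interpolation=2),cv2.resize(s,(520,346),interpolation=2)]))
E
```

```text
top +y [117.  52.  21.] top [208. 212. 217.] -y [161. 141. 126.] cup [110.  53.  26.]
scene -y [184. 180. 169.] +y [172. 173. 186.] cup [93. 62. 46.]
wrist +y [128.  72.  39.] top [203. 207. 186.] low [75. 68. 60.] cup [68. 38. 20.]
```

View pics/c1.png

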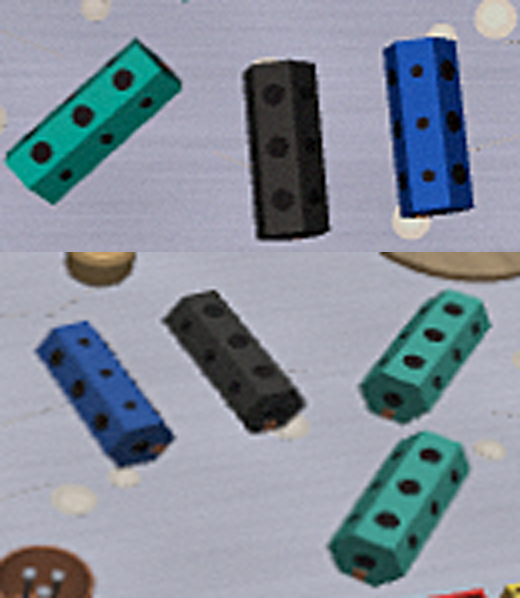

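Run:
```python
from h import *
C=np.array([.517,.024]);h=np.array([.0715,.9974])
for d,z in [(.085,.12),(.064,.0334)]: print(d,z,to([*(C+h*d),z],h,.61))
```

```text
0.085 0.12 (array([ 0.0425, -0.002 ,  0.0614]), array([-0.0108,  0.0237,  0.0778]))
0.064 0.0334 (array([ 0.0425, -0.002 ,  0.0614]), array([0.0215, 0.0222, 0.1609]))
```

Emit:
jog_arm --turn '[[0.042,-0.002,0.061],[0.042,-0.002,0.061],[0.042,-0.002,0.061],[0.042,-0.002,0.061],[0.042,-0.002,0.061],[0.042,-0.002,0.061],[0.042,-0.002,0.061],[0.042,-0.002,0.061]]' --translation '[[-0.005,0.012,0.04],[-0.011,0.024,0.078],[-0.003,0.023,0.099],[0.005,0.023,0.12],[0.013,0.022,0.14],[0.021,0.022,0.161],[0.021,0.022,0.161],[0.021,0.022,0.161]]' --grip '[0.2,0.2,0.2,0.2,0.2,0.2,0.2,0.2]'

```text
clock: 3.05
tool_pos: [0.5221, 0.086, 0.0343]
eef_rot: [0.699, 0.649, -0.22, 0.205]
contact_force: [-1.0, -0.1, -0.3]
opening: 0.797
finger_force: 0.0
```

Run:
```python
from h import *
cv2.imwrite("pics/w2.png",cams.snapshot("wrist")[:,:,::-1])
s=cams.snapshot("scene")[:,:,::-1][130:270,250:430];cv2.imwrite("pics/s2.png",cv2.resize(s,(720,560),interpolation=2))
q=r.get_state();print(q["clock"],q["tool_pos"],R.from_quat(q["eef_rot"]).as_matrix().round(3),q["contact_force"])
C=np.array([.517,.024]);h=np.array([.0715,.9974]);d=q["tool_pos"][:2]-C;print(d@h,d@[h[1],-h[0]])
```

```text
3.15 [0.52231779 0.08595834 0.03454582] [[ 0.061  0.997 -0.04 ]
 [ 0.817 -0.073 -0.572]
 [-0.573  0.002 -0.819]] [ 0.58959513 -0.07589075  0.09234964]
0.06217746843895529 0.0008739454191681054
```

View pics/s2.png

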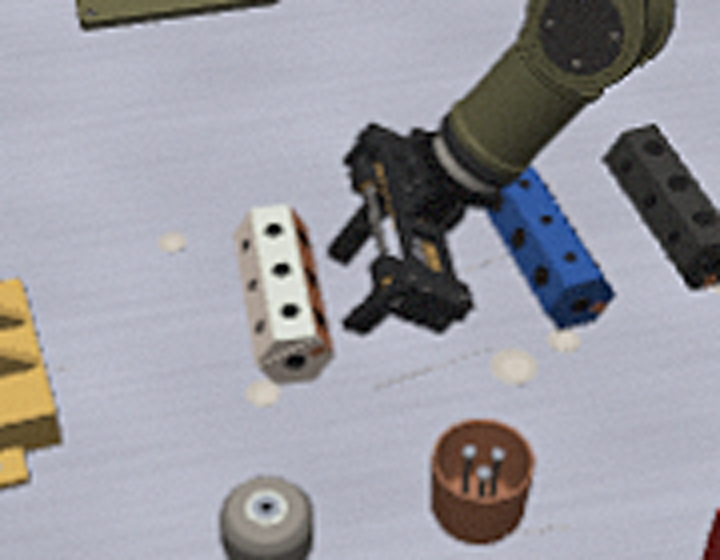

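View pics/w2.png

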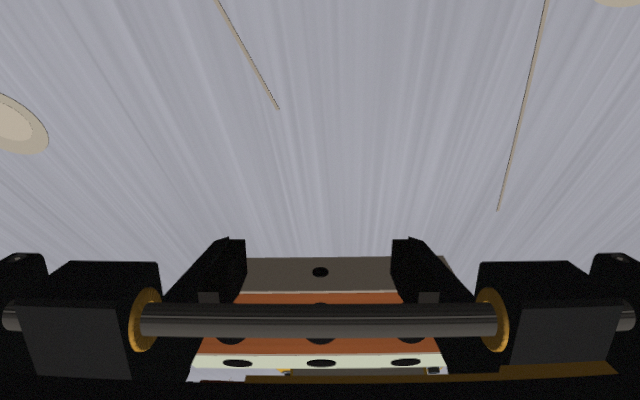

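Run:
```python
import numpy as np
b=np.array([-18,-1]);D=[[8,0],[4,0],[0,0]]+[[-2.1,3.9],[-4.7,7.6],[-7.5,11.1],[-10.6,14.3],[-14,17.2],[-17.6,19.8],[-21.4,22.1],[-25.4,24],[-30,25]]
c,s=.82,.573
for d in D:
    h,z=b+np.array(d);print([round((c*h-s*z)/1000,4),0,round((-s*h-c*z)/1000,4)])
```

```text
[np.float64(-0.0076), 0, np.float64(0.0066)]
[np.float64(-0.0109), 0, np.float64(0.0088)]
[np.float64(-0.0142), 0, np.float64(0.0111)]
[np.float64(-0.0181), 0, np.float64(0.0091)]
[np.float64(-0.0224), 0, np.float64(0.0076)]
[np.float64(-0.0267), 0, np.float64(0.0063)]
[np.float64(-0.0311), 0, np.float64(0.0055)]
[np.float64(-0.0355), 0, np.float64(0.0051)]
[np.float64(-0.04), 0, np.float64(0.005)]
[np.float64(-0.0444), 0, np.float64(0.0053)]
[np.float64(-0.0488), 0, np.float64(0.006)]
[np.float64(-0.0531), 0, np.float64(0.0078)]
```

Emit:
jog_arm --turn '[[0,0,0],[0,0,0],[0,0,0],[0,0,0],[0,0,0],[0,0,0],[0,0,0],[0,0,0],[0,0,0],[0,0,0],[0,0,0],[0,0,0],[0,0,0],[0,0,0]]' --translation '[[-0.0076,0,0.0066],[-0.0109,0,0.0088],[-0.0142,0,0.0111],[-0.0142,0,0.0111],[-0.0181,0,0.0091],[-0.0224,0,0.0076],[-0.0267,0,0.0063],[-0.0311,0,0.0055],[-0.0355,0,0.0051],[-0.04,0,0.005],[-0.0444,0,0.0053],[-0.0488,0,0.006],[-0.0531,0,0.0078],[-0.0531,0,0.0078]]' --grip '[0.2,0.2,0.2,0.2,0.2,0.2,0.2,0.2,0.2,0.2,0.2,0.2,0.2,0.2]'

```text
clock: 4.9
tool_pos: [0.5181, 0.0368, 0.0579]
eef_rot: [0.699, 0.649, -0.221, 0.205]
contact_force: [0.7, 0.1, -0.0]
opening: 0.799
finger_force: 0.0
```

Run:
```python
from h import *
a=cams.snapshot("scene")[:,:,::-1];print([d["position"] for d in models.place_of("scene","anvil_white")])
b=cams.snapshot("top")[:,:,::-1];print([d["position"] for d in models.place_of("top","anvil_white")])
cv2.imwrite("pics/t3raw.png",b)
cv2.imwrite("pics/c3.png",np.vstack([cv2.resize(b[165:265,290:450],(480,300),interpolation=2),cv2.resize(a[170:260,210:350],(480,300),interpolation=2)]))
q=r.get_state();print(q["clock"],q["tool_pos"],q["contact_force"])
```

```text
[[0.5153, -0.0138, 0.0269], [0.751, 0.1285, -0.0015]]
[[0.5145, -0.0166, 0.0263], [0.7491, 0.1292, -0.0047], [0.5418, -0.1786, 0.0026]]
5.1 [0.51822146 0.03766659 0.05763864] [-0.62997877 -0.10653591  0.52809748]
```

View pics/c3.png

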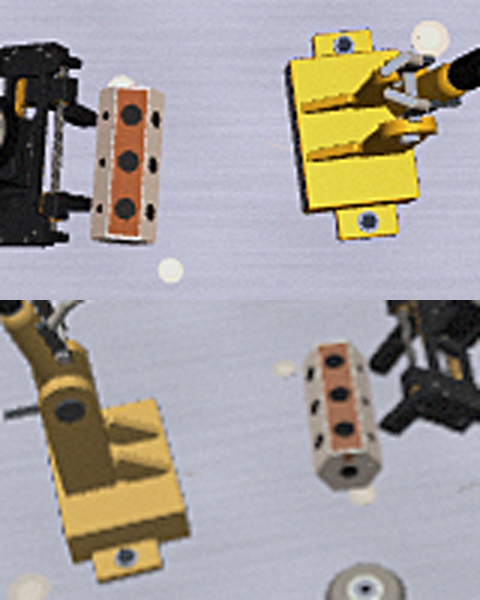

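Run:
```python
from h import *
f=lambda l:[(290+a/3-.33,165+b/3-.33) for a,b in l]
A=ray("top",f([(115,88),(107,235),(146,88),(140,237)]),.056);print(A.mean(0).round(4))
P=np.array([.542,-.180]);a=np.radians(3.2);n=np.array([-np.sin(a),np.cos(a)]);t=np.array([np.cos(a),np.sin(a)])
C=A.mean(0)[:2];print("bar n,t",(C-P)@n,(C-P)@t)
l=(C-P)@t;g=(C-P)@n
h=np.array([.0715,.9974])
for nm,ax,tl,p,z in [("back",h,.61,C+h*.075,.075),("vert hi",n,0,C+n*.065,.06),("vert lo",n,0,C+n*.06,.03)]: print(nm,to([*p,z],ax,tl))
```

```text
[ 0.5163 -0.012   0.056 ]
bar n,t 0.16914959371005842 -0.016235172037755024
back (array([-0.0007,  0.0011, -0.0018]), array([ 0.0108,  0.0016, -0.0287]))
vert hi (array([-0.0391,  0.6103, -0.1253]), array([ 0.0107, -0.0066, -0.0104]))
vert lo (array([-0.0391,  0.6103, -0.1253]), array([ 0.0239, -0.006 ,  0.017 ]))
```

Emit:
jog_arm --turn '[[0,0,0],[-0.039,0.61,-0.125],[-0.039,0.61,-0.125],[-0.039,0.61,-0.125],[-0.039,0.61,-0.125],[-0.039,0.61,-0.125],[-0.039,0.61,-0.125],[-0.039,0.61,-0.125],[-0.039,0.61,-0.125]]' --translation '[[0.011,0.002,-0.029],[0.011,0.0,-0.029],[0.011,-0.003,-0.02],[0.011,-0.006,-0.01],[0.011,-0.006,-0.01],[0.018,-0.006,0.004],[0.024,-0.006,0.017],[0.024,-0.006,0.017],[0.024,-0.006,0.017]]' --grip '[0.2,0.2,0.2,0.2,0.2,0.2,0.2,0.2,0.2]'

```text
clock: 6.22
tool_pos: [0.5127, 0.049, 0.0296]
eef_rot: [0.686, 0.727, -0.001, 0.0]
contact_force: [-0.4, -0.9, -0.5]
opening: 0.795
finger_force: 0.0
```

```bash
cat >> h.py <<'E'
P=np.array([.542,-.180]);a=np.radians(3.2);n=np.array([-np.sin(a),np.cos(a)]);t=np.array([np.cos(a),np.sin(a)])
def st():
    q=r.get_state();d=q["tool_pos"][:2]-P;M=R.from_quat(q["eef_rot"]).as_matrix()
    print("t",q["clock"],"TCP n,t,z",(d@n).round(4),(d@t).round(4),q["tool_pos"][2].round(4),"x.t,x.z,y.n",[round(float(v),3) for v in (M[:2,0]@t,M[2,0],M[:2,1]@n)],"F",q["contact_force"].round(1))
E
python3 -c "
from h import *
st()"
```

```text
t 6.225 TCP n,t,z 0.2303 -0.0165 0.0296 x.t,x.z,y.n [-0.002, -0.001, 0.002] F [-0.4 -0.9 -0.5]
```

Emit:
jog_arm --turn '[[0,0,0],[0,0,0],[0,0,0],[0,0,0],[0,0,0],[0,0,0],[0,0,0],[0,0,0],[0,0,0],[0,0,0],[0,0,0],[0,0,0],[0,0,0],[0,0,0],[0,0,0],[0,0,0],[0,0,0]]' --translation '[[-0.01,0,0],[-0.016,0,0],[-0.022,0,0],[-0.028,0,0],[-0.035,0,0],[-0.042,0,0],[-0.05,0.001,0],[-0.058,0.003,0],[-0.066,0.005,0],[-0.074,0.007,0],[-0.082,0.009,0],[-0.09,0.011,0],[-0.098,0.013,0],[-0.106,0.015,0],[-0.114,0.016,0],[-0.12,0.016,0],[-0.12,0.016,0]]' --grip '[0.2,0.2,0.2,0.2,0.2,0.2,0.2,0.2,0.2,0.2,0.2,0.2,0.2,0.2,0.2,0.2,0.2]'

```text
clock: 8.35
tool_pos: [0.5358, -0.0727, 0.0301]
eef_rot: [0.688, 0.726, -0.0, 0.001]
contact_force: [0.3, -0.7, -0.8]
opening: 0.804
finger_force: 0.0
```

Run:
```python
from h import *
st()
b=cams.snapshot("top")[:,:,::-1];m=models.place_of("top","anvil_white");print([(d["position"],d["p"]) for d in m])
cv2.imwrite("pics/c4.png",cv2.resize(b[165:265,310:450],(700,500),interpolation=2))
```

```text
t 8.35 TCP n,t,z 0.1075 -0.0002 0.0301 x.t,x.z,y.n [0.002, -0.002, -0.002] F [ 0.3 -0.7 -0.8]
[]
```

View pics/c4.png

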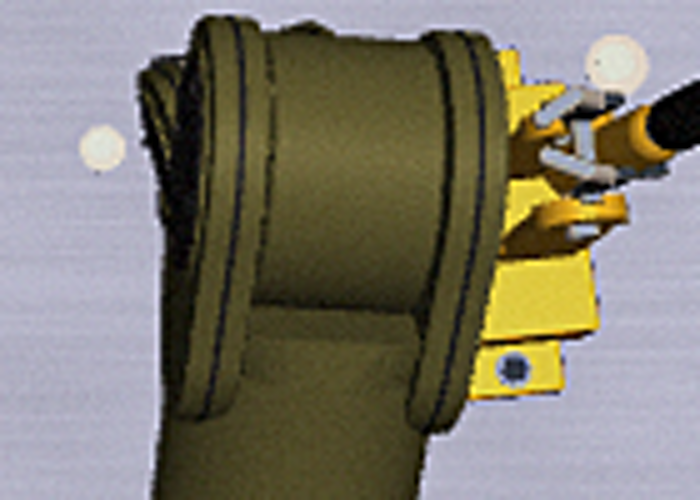

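Emit:
jog_arm --turn '[[0,-0.09,0],[0,-0.17,0],[0,-0.17,0],[0,-0.17,0],[0,-0.17,0],[0,-0.17,0],[0,-0.17,0],[0,-0.17,0],[0,-0.17,0]]' --translation '[[0,0,0],[0,0,0],[-0.005,0,0],[-0.01,0,0],[-0.015,0,0],[-0.02,0,0],[-0.025,0,0],[-0.029,0,0],[-0.029,0,0]]' --grip '[0.2,0.2,0.2,0.2,0.2,0.2,0.2,0.2,0.2]'

```text
clock: 9.57
tool_pos: [0.537, -0.1011, 0.0302]
eef_rot: [0.685, 0.723, -0.059, 0.062]
contact_force: [0.3, 0.7, -0.8]
opening: 0.803
finger_force: 0.1
```

Run:
```python
from h import *
st()
a=cams.snapshot("scene")[:,:,::-1];m=models.place_of("scene","anvil_white");print([(np.round(d["position"],4),round(d["p"],2),((d["position"][:2]-P)@n).round(4),((d["position"][:2]-P)@t).round(4)) for d in m])
cv2.imwrite("pics/s5.png",a)
w=cams.snapshot("wrist");m=models.place_of("wrist","anvil_white");print([(np.round(d["position"],4),round(d["p"],2),((d["position"][:2]-P)@n).round(4),((d["position"][:2]-P)@t).round(4)) for d in m])
```

```text
t 9.575 TCP n,t,z 0.0791 -0.0006 0.0302 x.t,x.z,y.n [0.002, -0.17, -0.002] F [ 0.3  0.7 -0.8]
[(array([ 0.5423, -0.1439,  0.0262]), 0.9, np.float64(0.036), np.float64(0.0023))]
[(array([ 0.5431, -0.1448,  0.0299]), 0.56, np.float64(0.0351), np.float64(0.0031))]
```

Emit:
jog_arm --turn '[[0,0,0],[0,0,0],[0,0,0]]' --translation '[[-0.002,0,0.0003],[-0.004,0,0.0007],[-0.004,0,0.0007]]' --grip '[0.2,0.2,0.2]'

```text
clock: 10.15
tool_pos: [0.5375, -0.1035, 0.0301]
eef_rot: [0.685, 0.724, -0.058, 0.062]
contact_force: [-1.1, 3.8, 0.6]
opening: 0.798
finger_force: 1.7
```

Run:
```python
from h import *
st()
```

```text
t 10.15 TCP n,t,z 0.0766 -0.0003 0.0301 x.t,x.z,y.n [-0.0, -0.169, 0.0] F [-1.1  3.8  0.6]
```

Emit:
jog_arm --turn '[[0,0,0],[0,0,0],[0,0,0]]' --translation '[[-0.001,0,0.0002],[-0.002,0,0.0003],[-0.002,0,0.0003]]' --grip '[0.2,0.2,0.2]'

```text
clock: 10.52
tool_pos: [0.5374, -0.104, 0.0301]
eef_rot: [0.684, 0.725, -0.058, 0.061]
contact_force: [-2.3, 7.8, 4.6]
opening: 0.798
finger_force: 3.3
```

Run:
```python
from h import *
st()
```

```text
t 10.525 TCP n,t,z 0.0761 -0.0003 0.0301 x.t,x.z,y.n [-0.002, -0.167, 0.002] F [-2.3  7.8  4.6]
```

Emit:
jog_arm --turn '[[0,0,0],[0,0,0],[0,0,0],[0,0,0],[0,0,0],[0,0,0],[0,0,0],[0,0,0],[0,0,0],[0,0,0]]' --translation '[[0.005,0,-0.001],[0.02,0,-0.003],[0.06,0,-0.01],[0.05,0,-0.07],[0.04,0,-0.13],[0.08,0,-0.17],[0.13,0,-0.18],[0.18,0,-0.19],[0.23,0,-0.2],[0.23,0,-0.2]]' --grip '[0.2,0.2,0.2,0.2,0.2,0.2,0.2,0.2,0.2,0.2]'

```text
clock: 11.78
tool_pos: [0.5224, 0.1603, 0.1879]
eef_rot: [0.682, 0.727, -0.057, 0.061]
contact_force: [0.6, -0.2, -0.7]
opening: 0.804
finger_force: 0.0
```

Run:
```python
from h import *
st()
ims={}
for c in ["scene","top"]:
    ims[c]=cams.snapshot(c)[:,:,::-1]
    for k in ["anvil_white","anvil_blue"]:
        print(c,k,[(np.round(d["position"],4),round(d["p"],2),((d["position"][:2]-P)@n).round(4),((d["position"][:2]-P)@t).round(4)) for d in models.place_of(c,k)][:1])
cv2.imwrite("pics/c6.png",np.vstack([cv2.resize(ims["top"][165:265,330:450],(480,400),interpolation=2)[:300+100],cv2.resize(ims["scene"][180:260,210:350],(480,200),interpolation=2)]))
```

```text
t 11.775 TCP n,t,z 0.3409 -0.0006 0.1879 x.t,x.z,y.n [-0.008, -0.166, 0.008] F [ 0.6 -0.2 -0.7]
scene anvil_white [(array([ 0.5432, -0.1465,  0.0261]), 0.88, np.float64(0.0334), np.float64(0.0031))]
scene anvil_blue [(array([0.5106, 0.2481, 0.0312]), 0.92, np.float64(0.4292), np.float64(-0.0075))]
top anvil_white [(array([ 0.5444, -0.1496,  0.0317]), 0.7, np.float64(0.0302), np.float64(0.0041))]
top anvil_blue []
```

View pics/c6.png

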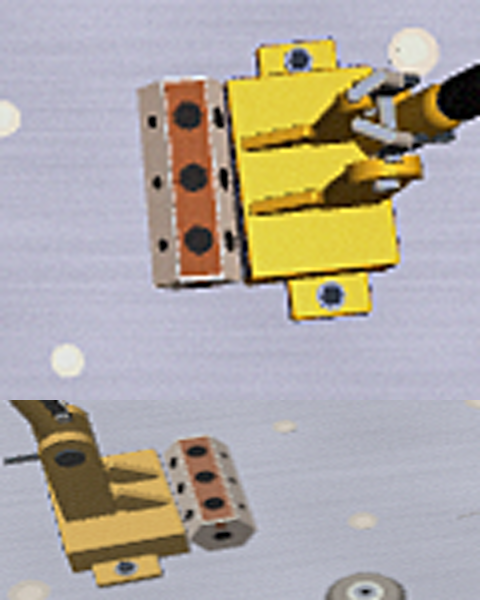

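The picture shows the copper face on top. The bar lies parallel against the foot, with its middle near (193,178) in the crop, level with the face's middle.

```bash
python3 -c "
from plant import r
print(r.finish_job())"
```

```text
the job is handed in; nothing more can be done
None
```

I rolled the white anvil one flat so its copper face is on top, and slid it square against the puller's foot, about 3 mm off middle by the last camera reading. I saw no contact with anything else. The job is handed in; no verdict came back.

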